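# Hand back the ear defenders: hang them on the rail and log it with the scanner

### The job

Take the ear defenders out from under the parts shelf and hang them by their headband over the middle part of the bar of the rail, one cup on each side, setting them down on the bar rather than dropping them. When they hang there by themselves, log the return: squeeze the trigger of the clamped hand scanner all the way in for about half a second, and let it spring back. Leave the jar, the bored block, the cup and the small tote where they are.

Things in the scene. Friction and masses are not known exactly. Their poses are not given: they have to be found in the camera images.
- ear_defenders: Ear defenders standing on two flat-bottomed black cups under the shelf, 0.3 kg. Origin: centre of underside; z up, x from cup to cup, y across the headband. 155 high, 150 long (x), 72 wide (y). Each cup 80 high, at |x| 43 to 75. Steel band 16 wide, 5 thick, rises from the cups at |x| = 62 and crosses flat on top. Front and back alike; x axis within 0.1 rad of the shelf's
- pad_top (a point): Middle of the top of the rubber head pad on the headband, 155 above the origin of the ear defenders, same axes. The pad is 76 long in x, 32 wide in y and 30 deep, straight-sided: the place to grip, across its 32 width
- arch (a point): Middle of the underside of the headband (35 below pad_top), same axes as the ear defenders: the spot that comes to rest on the bar. The underside is flat for 39 either way in x; the free gap between the cups below is 86
- shelf: Fixed aluminium shelf board with two shallow blue bins on it; open below but for two posts 26 square at x = 75, y = +-122. Origin on the table below the board's front; x from front (robot side) to back, y left, z up. Board: x -8 to 90, y +-135, underside at 200 (45 above the head pad), top at 218; bins from x = -3, up to 253
- shelf_edge (a point): Middle of the lower front edge of the shelf board, 200 above the table, axes as the shelf. The edge is 0 to 10 behind the middle of the head pad, so a gripper coming straight down meets board and bins: come in from the front tilted by 25 degrees or more, gripping the pad some 15 in front of its middle, and draw them out at least 90 to the front before lifting more than 35
- bar_mid (a point): Middle of the fixed hang rail's bar, on its axis, 150 above the table. x level across the bar, away from the robot; y along the bar; z up. Steel bar 18 in diameter, 220 long, on two posts 18 wide at y = +-100, lower than its top. The ear defenders hang with their x across the bar, cups about 40 above the table
- scanner: Fixed pistol-shaped hand scanner lying on its side on a plinth; black grip towards the robot. Origin on the table; x along the grip to the head, y from the grip's back to its trigger side (window side), z up. Grip: x -95 to 25, y +-16, z 68 to 104, nothing under it. Head: x 17 to 83, y -50 to 70, z 61 to 111. Grey trigger beside the grip: x -50 to 12, y 30 to 40, z 71 to 101
- squeeze_point (a point): Where the middle between the fingers belongs for the squeeze, fingers pointing down and closing along y: 33 in -x, 6 in +y and 86 up from the scanner's origin, axes as the scanner. In y of this point, the grip's back is at -22 and the trigger's outer face at +34 (56 over both; about 43 when pressed in)
- trigger (a joint): Trigger angle: 0 released, 0.3 rad fully squeezed towards the grip (stop). Hinged on a vertical axis at its end by the head, 45 from the squeeze point; a spring drives it back, with about 2 N at first and 7 N fully in at the squeeze point
- jar: Bystander: white jar 52 in diameter, 90 high, under the shelf beside the ear defenders; origin at its base
- block: Bystander: loose aluminium block with two bores, 80 x 110 x 45, in front of the rail; origin at its base
- cup: Bystander: white cup, 76 in diameter, 90 high, on the right of the table; origin at its base
- tote: Bystander: small open blue tote 160 x 120 x 75 on the left of the table; origin at its base
Things that resemble listed ones, but are neither listed nor needed, are in the scene too. What is shaped like the ear_defenders but green is not meant.

How it is judged:
On the way, in this order (a step that is already met when the one before it is completed fails the run):
1. the ear defenders hang over the bar by the headband, released (x of arch in the frame of bar_mid between -0.04 and 0.04 m and y of arch in the frame of bar_mid between -0.055 and 0.055 m and z of arch in the frame of bar_mid between -0.002 and 0.03 m and angle between ear_defenders's own z axis and vertical below 0.4 rad and contact force between the fingers and ear_defenders below 0.1 N and linear speed of ear_defenders below 0.1 m/s), for 0.3 s.
2. the scanner trigger is squeezed in while they hang (x of arch in the frame of bar_mid between -0.04 and 0.04 m and y of arch in the frame of bar_mid between -0.055 and 0.055 m and z of arch in the frame of bar_mid between -0.002 and 0.03 m and angle between ear_defenders's own z axis and vertical below 0.4 rad and value of joint trigger above 0.2 rad), for 0.2 s.
At the end, for the whole second after the job is handed in: The ear defenders hang released and at rest on the bar: band underside 2 mm below to 30 mm above the bar axis, within 40 mm across and 55 mm along from the bar's middle, upright within 0.4 rad; the trigger, after a squeeze past 0.2 rad held 0.2 s, is back below 0.05 rad (x of arch in the frame of bar_mid between -0.04 and 0.04 m and y of arch in the frame of bar_mid between -0.055 and 0.055 m and z of arch in the frame of bar_mid between -0.002 and 0.03 m and angle between ear_defenders's own z axis and vertical below 0.4 rad and contact force between the fingers and ear_defenders below 0.1 N and linear speed of ear_defenders below 0.05 m/s and value of joint trigger below 0.05 rad); the robot touches nothing.
It fails at once if the ear defenders are dropped (moving faster than 0.5 m/s without being held) (contact force between each of the fingers, the arm and ear_defenders below 0.1 N and linear speed of ear_defenders above 0.5 m/s).
It fails at once if the jar is moved by more than 30 mm (distance of jar from where it was at the start of the episode above 0.03 m).
It fails at once if the block is moved by more than 30 mm (distance of block from where it was at the start of the episode above 0.03 m).
It fails at once if the cup is moved by more than 30 mm (distance of cup from where it was at the start of the episode above 0.03 m).
It fails at once if the tote is moved by more than 30 mm (distance of tote from where it was at the start of the episode above 0.03 m).
It also fails if it takes over 72 s, if anything falls off the work surface, if the arm or the gripper's body presses on something with over 40 N, if the wrist force passes 120 N, or if a joint passes its speed limit or range.

### The arm

A 6-joint arm with a two-finger parallel gripper is mounted at the origin on the work surface. World frame = base frame: x ahead of the robot, y to its left, z up, the work surface at z = 0. Lengths are in m, angles in rad, forces in N, time in s.
With the tool pointing down it reaches from about 0.35 to 1 m from the base axis. Payload 7.1 kg.
Tool frame: the origin (TCP) lies at the very end of the fingers, on their centre line; the grasp point (between the pads) lies manip.grasp_offset behind it (manip.grasp_offset is the distance from the TCP to the grasp point, in m); z points along the fingers, y is the line along which they close (so a half turn about z gives the same grasp; the last joint's range is limited). The gripper opens to 85 mm and grips with 20 to 120 N. Pads are 22 mm wide; open, the fingers measure 114 mm over their backs; the gripper's body (76 mm by 85 mm) begins 54 mm behind the grasp point. The pads swing forward as they close: fully open they stand 13 mm farther back than shut.
Start: joints at [1.254, 0.423, 1.63, -0, 1.089, -0.019], TCP at [0.183, 0.597, 0.231] pointing down, gripper open.
Joint ranges: [-3, 3], [-0.9, 2.11], [0.09, 2.58], [-1.31, 4.45], [0.11, 2.69], [-2.54, 2.54]. Speed limits (rad/s): [2.39, 2.39, 3.01, 3.14, 3.14, 3.14].

### API

Orientations are given as a rotation vector (axis times angle).
In Python, from plant import status, camera, order, manip gives the robot as it stands.
- The arm moves only by the shell command python3 -m crank 'ROWS' [FORCE]. ROWS is JSON, a list of rows, each a list of 7 numbers: the turn, a rotation vector about the tool's x, y, z in rad, then the shift along the tool's x, y, z in m, then the opening, from 0 (shut) to 1 (fully open). A call has 1 to 5 rows; each row is the pose to reach, as a shift and turn from the pose commanded when the call began, along the tool's axes at that moment; what a row does not reach only later rows make up. A row lasts 1/12 s, in which the tool goes at most 41.7 mm and 7.16 degrees, less where a joint would pass 70% of its speed; a pose out of reach is approached as far as the arm can. A call with a gripper value outside its range is refused whole. The fingers move at their own pace and stop on an object; FORCE is the grip in N (left out, the last holds). Time passes only in rows, so rows that repeat a pose let the fingers close. It gives the time, the measured TCP pose, the force, the opening and the grip force at its end, in the units of the state.
- status.sense(): the state, without advancing time (a new reading comes with each control period).
- camera(name): name is "side" or "top" or "wrist"; returns a dict with "color" (384x512x3 uint8, red, green, blue), "range_z" (384x512 float32, m along the optical axis (not along the pixel's ray), 0 where there is no reading), "vertical_fov" (degrees; the focal length in pixels is half the picture's height over the tangent of half this angle, whatever the lens; pixels are square), "cx", "cy" (the principal point, pixels), "world_from_camera" (4x4, takes a point from camera to world coordinates); the wrist camera has in their place "hand_eye" (4x4, takes a point from camera to tool coordinates, whose origin is the TCP and whose axes are the flange's). Camera axes: x right, y down, z forward; pixel columns grow to the right and rows downward; lengths in m; the calibration is good to about 2 mm. The wrist camera is an equidistant fisheye: a pixel r from the principal point sees the ray r / f radians off the axis. A picture is of the moment at which its call begins: read the wrist's pose just before it.
- order.close_job(): hands the job in; it is judged then, once.
The state is a dict: "t": time; "qpos": joint angles; "qvel": joint speeds; "effort": joint torques, N m; "eef_pos": TCP position; "tool_rot": TCP orientation; "wrist_force": force on the tool from outside, world axes, zero at the start; "ft_torque": the same for the moment, N m; "gripper_width": finger opening in m; "grip_force": force on a finger pad.
Only numpy, scipy, OpenCV 4.12 (cv2) and the standard library are available. Lean on these libraries where they do the work, as an engineer would, in place of code of your own. Each camera call takes 0.05 s, during which the arm holds its last target. There are 200 camera calls.

## Working session

There is one attempt and no reset: what is moved stays moved. The work goes in short steps, Python scripts to look and compute and a shell command to move; the robot and the scene stay as the last step left them, time stands still between calls to the robot, and variables do not carry over. Pictures are saved under pics/ and viewed, at most 10 in all, crops included, and the job is handed in when it is done.

```bash
mkdir -p pics; cat > h.py <<'E'
import numpy as np, cv2
from plant import status, camera, order, manip
from scipy.spatial.transform import Rotation as R
def cloud(c):
    h,w=c["range_z"].shape; f=h/2/np.tan(np.radians(c["vertical_fov"])/2)
    u,v=np.meshgrid(np.arange(w),np.arange(h)); z=c["range_z"]
    P=np.stack([(u-c["cx"])/f*z,(v-c["cy"])/f*z,z,np.ones_like(z)],-1)
    return (P@c["world_from_camera"].T)[...,:3]
def tool(): 
    s=status.sense(); return np.array(s["eef_pos"]),R.from_rotvec(s["tool_rot"])
E
python3 - <<'E'
from h import *
s=status.sense(); print(s, manip.grasp_offset)
ims=[]
for n in("top","side"):
    c=camera(n); np.savez("%s.npz"%n,P=cloud(c),color=c["color"]); ims.append(c["color"]); print(n,c["world_from_camera"].round(3).tolist(),c["vertical_fov"])
    cv2.imwrite("pics/%s0.png"%n,cv2.resize(c["color"][...,::-1],(768,576)))
E
```

```text
{'t': 0.0, 'qpos': array([ 1.25397316e+00,  4.23857675e-01,  1.63074672e+00, -1.20083902e-05,
        1.08858657e+00, -1.89898987e-02]), 'qvel': array([ 2.80485569e-04, -3.01959677e-04,  1.40561417e-03, -4.17149449e-05,
       -2.17027038e-04, -8.78044635e-05]), 'effort': array([ 1.95300789e-03, -5.57380378e+01, -2.81736696e+01,  3.45386717e-06,
        7.31164371e-03,  2.43647901e-05]), 'eef_pos': array([0.18319847, 0.59694374, 0.2305129 ]), 'tool_rot': array([-4.66061304e-01, -3.10656929e+00,  2.47790501e-03]), 'wrist_force': array([0.27687644, 0.64172634, 0.63172668]), 'ft_torque': array([-0.04705386, -0.0192248 ,  0.03686161]), 'grip_force': 0.0, 'gripper_width': 0.08533084783795326} 0.0187
top [[0.001, -0.989, 0.149, 0.417], [-1.0, -0.003, -0.016, -0.009], [0.016, -0.148, -0.989, 1.36], [0.0, 0.0, 0.0, 1.0]] 54.252731188758986
side [[0.679, -0.419, 0.603, -0.214], [-0.734, -0.381, 0.562, -0.801], [-0.006, -0.824, -0.567, 0.929], [0.0, 0.0, 0.0, 1.0]] 53.59203594679873
```

View pics/top0.png

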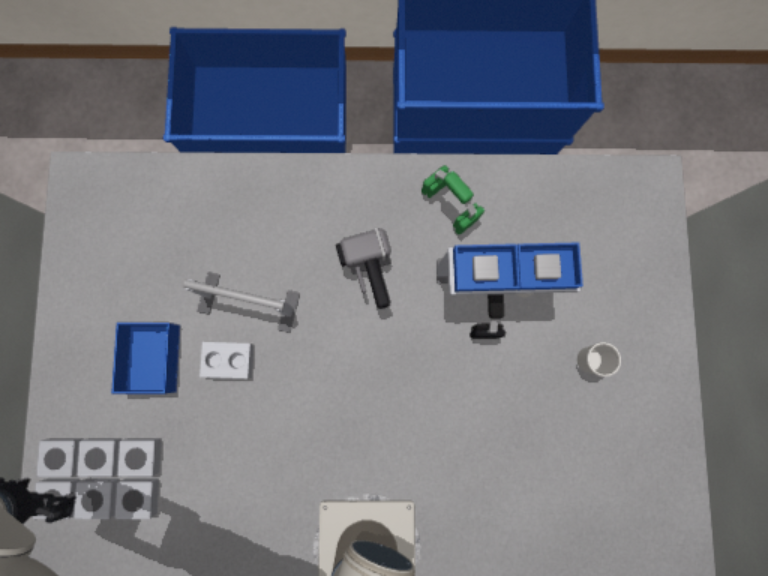

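View pics/side0.png

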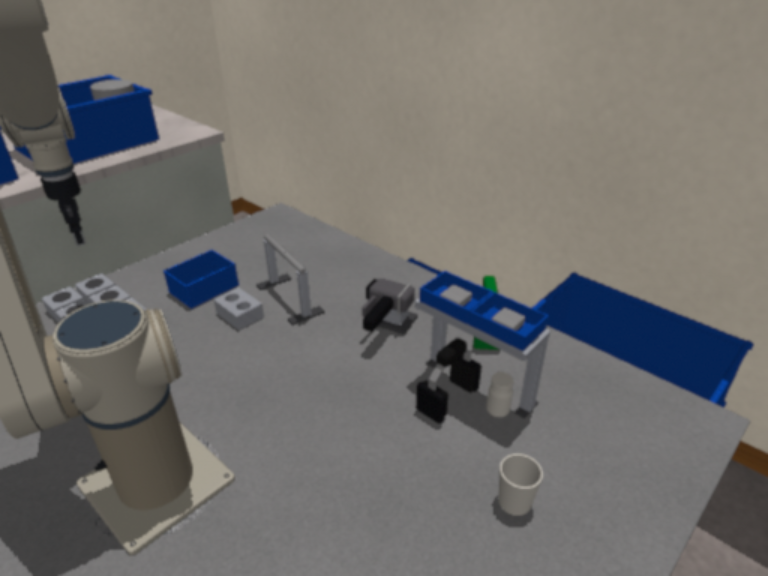

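The top view shows the black ear defenders sticking out of the shelf front around (490,315), with cup to cup along world x. The rail bar runs from (188,285) to (290,308), the scanner grip is at (378,285) with its thin trigger on the left at (362,287), and the block is at (225,360). The side view shows the front cup at (432,400), the pad at (452,352) and the jar at (500,395), to the right of the ear defenders.

```bash
python3 - <<'E'
from h import *
np.set_printoptions(precision=4,suppress=True)
D={n:np.load(n+".npz") for n in("top","side")}
for n in D:
    P=D[n]["P"];C=D[n]["color"].astype(int);mx=C.max(-1);sat=mx-C.min(-1)
    def m(x0,x1,y0,y1,z0,z1): return (P[...,0]>x0)&(P[...,0]<x1)&(P[...,1]>y0)&(P[...,1]<y1)&(P[...,2]>z0)&(P[...,2]<z1)
    k=m(.3,.75,.1,.55,.142,.18)
    Q=P[k]; mu=Q.mean(0);w,V=np.linalg.eigh(np.cov(Q[:,:2].T)); d=V[:,1]; t=(Q[:,:2]-mu[:2])@d
    print(n,"bar",k.sum(),mu,d,t.min(),t.max(),Q[:,2].max(), "mid",mu[:2]+d*(t.min()+t.max())/2)
    for nm,k in (("board",m(.4,.8,-.6,-.05,.19,.27)),("eardark",m(.35,.7,-.4,-.1,.01,.175)&(mx<60)&(sat<25)),("pad",m(.35,.7,-.4,-.1,.14,.17)&(mx<70)&(sat<25)),("grip",m(.4,.8,-.12,.12,.085,.12)&(mx<55)),("head",m(.4,.8,-.12,.14,.085,.13)&(mx>70)),("all scan",m(.4,.8,-.12,.14,.05,.13)),("block",m(.3,.6,.2,.42,.035,.06)),("jar",m(.35,.75,-.4,-.1,.02,.12)&(mx>100))):
        Q=P[k]
        if len(Q)<5: continue
        mu=Q.mean(0);w,V=np.linalg.eigh(np.cov(Q[:,:2].T))
        r=cv2.minAreaRect((Q[:,:2]*1000).astype(np.float32))
        print(n,nm,len(Q),np.percentile(Q,[1,50,99],axis=0).tolist().__repr__()[:0],np.percentile(Q,1,axis=0),np.percentile(Q,50,axis=0),np.percentile(Q,99,axis=0),"axis",V[:,1],"rect",np.round(r[0],1),np.round(r[1],1),round(r[2],1))
E
```

```text
top bar 402 [0.5704 0.2841 0.1559] [0.2211 0.9752] -0.10924795826447861 0.11061314442022183 0.16452702469517044 mid [0.5706 0.2848]
top board 2922  [ 0.5668 -0.4314  0.2069] [ 0.6154 -0.3024  0.226 ] [ 0.6631 -0.1729  0.2569] axis [-0.0229  0.9997] rect [ 615.8 -305.9] [ 96.4 268.3] 1.4
top eardark 337  [ 0.4843 -0.3115  0.0182] [ 0.5212 -0.2768  0.1324] [ 0.572  -0.2489  0.1595] axis [-0.9951  0.0984] rect [ 528.1 -283. ] [67.2 89.9] 86.8
top pad 158  [ 0.523  -0.2975  0.1432] [ 0.5482 -0.2812  0.1547] [ 0.5722 -0.2675  0.1601] axis [-0.9996  0.028 ] rect [ 547.6 -282.2] [30.2 50.4] 88.3
top grip 333  [ 0.5513 -0.048   0.0882] [ 0.614  -0.0242  0.1035] [0.6875 0.0648 0.1107] axis [-0.799  -0.6013] rect [634.6  -3.7] [179.4  73.4] 41.1
top head 646  [ 0.5868 -0.0515  0.0954] [0.6829 0.0062 0.1101] [0.7265 0.0579 0.117 ] axis [-0.7281  0.6855] rect [640.6  -5.1] [165.3 119.5] 15.0
top all scan 1038  [ 0.5526 -0.0514  0.0785] [ 0.6657 -0.0104  0.1071] [0.725  0.0644 0.1166] axis [-0.9406 -0.3396] rect [633.8  -6.9] [179.3 119.5] 15.0
top block 590  [0.3931 0.2708 0.0362] [0.4307 0.3262
[... 895 characters left out ...]
0285  0.0981] [0.6919 0.0645 0.1044] axis [-0.9057 -0.424 ] rect [616.2  -1.9] [155.4 123. ] 8.1
side head 258  [ 0.5907 -0.0456  0.0917] [0.6781 0.001  0.107 ] [0.7212 0.0533 0.1119] axis [-0.5662  0.8243] rect [652.3  -7.6] [125.8 106.7] 18.3
side all scan 801  [ 0.5446 -0.0538  0.0644] [ 0.6508 -0.0228  0.099 ] [0.7188 0.0621 0.1114] axis [-0.9656 -0.2601] rect [625.7  -9. ] [178.1 121.3] 17.7
side block 344  [0.3855 0.2703 0.0355] [0.4322 0.326  0.0415] [0.5933 0.3871 0.0578] axis [-0.9185 -0.3954] rect [475.3 326.4] [196.1 198.6] 70.5
side jar 297  [ 0.4941 -0.3992  0.021 ] [ 0.5866 -0.3821  0.0842] [ 0.6549 -0.1946  0.1185] axis [-0.5313  0.8472] rect [ 610.8 -309.2] [191.  166.8] 26.8
```

```bash
cat > plan.py <<'E'
# plan.py x y z tilt_deg yaw_rad : prints per-call tool-frame rows (turn, shift) from the present TCP pose
from h import *
import sys
def plan(x,y,z,tilt,yaw):
    p,Rc=tool(); s=status.sense()
    Rt=R.from_euler("z",yaw)*R.from_matrix(np.array([[-1,0,0],[0,1,0],[0,0,-1.]]))*R.from_euler("y",-np.radians(tilt))
    dp=np.array([x,y,z])-p; dr=(Rc.inv()*Rt).as_rotvec()
    n=max(1,int(np.ceil(max(np.linalg.norm(dp)/.19,np.linalg.norm(dr)/np.radians(34)))))
    print("t %.2f q %s width %.3f grip %.1f F %s"%(s["t"],np.round(s["qpos"],2),s["gripper_width"],s["grip_force"],np.round(s["wrist_force"],1)))
    print("tcp",p.round(4),"z",Rc.as_matrix()[:,2].round(3),"y",Rc.as_matrix()[:,1].round(3),"dist",dp.round(4),"ang",np.degrees(np.linalg.norm(dr)).round(1))
    for i in range(n):
        Ri=Rc*R.from_rotvec(dr*i/n)
        print(i,"[",*("%.3f,"%v for v in dr/n),*("%.4f,"%v for v in Ri.inv().apply(dp/n)),"]")
if __name__=="__main__": plan(*map(float,sys.argv[1:6]))
E
python3 plan.py .42 .2 .33 15 0; python3 -m crank --help | head -5
```

```text
t 0.10 q [ 1.25  0.42  1.63 -0.    1.09 -0.02] width 0.085 grip 0.0 F [-0.7 -0.3  0.7]
tcp [0.1832 0.597  0.2306] z [-0.    -0.001 -1.   ] y [ 0.293  0.956 -0.001] dist [ 0.2368 -0.397   0.0994] ang 22.7
0 [ -0.013, -0.087, -0.099, -0.1143, -0.1034, -0.0330, ]
1 [ -0.013, -0.087, -0.099, -0.1061, -0.1139, -0.0249, ]
2 [ -0.013, -0.087, -0.099, -0.0962, -0.1236, -0.0177, ]invalid input: not JSON, or not a number
```

```bash
python3 -m crank '[[-0.013,-0.087,-0.1,-0.114,-0.103,-0.033,1],[-0.013,-0.087,-0.1,-0.114,-0.103,-0.033,1],[-0.013,-0.087,-0.1,-0.114,-0.103,-0.033,1],[-0.013,-0.087,-0.1,-0.114,-0.103,-0.033,1]]'
python3 -m crank '[[-0.013,-0.087,-0.1,-0.106,-0.114,-0.025,1],[-0.013,-0.087,-0.1,-0.106,-0.114,-0.025,1],[-0.013,-0.087,-0.1,-0.106,-0.114,-0.025,1],[-0.013,-0.087,-0.1,-0.106,-0.114,-0.025,1]]'
python3 -m crank '[[-0.013,-0.087,-0.1,-0.096,-0.124,-0.018,1],[-0.013,-0.087,-0.1,-0.096,-0.124,-0.018,1],[-0.013,-0.087,-0.1,-0.096,-0.124,-0.018,1],[-0.013,-0.087,-0.1,-0.096,-0.124,-0.018,1],[-0.013,-0.087,-0.1,-0.096,-0.124,-0.018,1]]'
python3 plan.py .46 -.28 .28 31 -.025
```

```text
t: 0.43
eef_pos: [0.2623, 0.4631, 0.2642]
tool_rot: [0.3, 3.039, -0.003]
wrist_force: [0.6, 0.3, 0.2]
gripper_width: 0.0854
grip_force: 0.0
t: 0.77
eef_pos: [0.3414, 0.3308, 0.2978]
tool_rot: [0.143, 2.962, -0.001]
wrist_force: [0.5, 0.9, 0.0]
gripper_width: 0.0853
grip_force: 0.0
t: 1.18
eef_pos: [0.4224, 0.1968, 0.3325]
tool_rot: [0.001, 2.876, -0.001]
wrist_force: [-0.2, 0.0, -0.3]
gripper_width: 0.085
grip_force: 0.0
t 1.18 q [ 0.49 -0.05  2.   -0.15  0.96 -1.01] width 0.085 grip 0.0 F [-0.2  0.  -0.3]
tcp [0.4224 0.1968 0.3325] z [ 0.263 -0.001 -0.965] y [ 0.001  1.    -0.001] dist [ 0.0376 -0.4768 -0.0525] ang 15.8
0 [ 0.003, -0.092, 0.008, -0.0076, -0.1589, 0.0203, ]
1 [ 0.003, -0.092, 0.008, -0.0069, -0.1588, 0.0215, ]
2 [ 0.003, -0.092, 0.008, -0.0060, -0.1587, 0.0225, ]
```

```bash
python3 -m crank '[[0.003,-0.092,0.008,-0.008,-0.159,0.02,1],[0.003,-0.092,0.008,-0.008,-0.159,0.02,1],[0.003,-0.092,0.008,-0.008,-0.159,0.02,1],[0.003,-0.092,0.008,-0.008,-0.159,0.02,1]]' >/dev/null
python3 -m crank '[[0.003,-0.092,0.008,-0.007,-0.159,0.021,1],[0.003,-0.092,0.008,-0.007,-0.159,0.021,1],[0.003,-0.092,0.008,-0.007,-0.159,0.021,1],[0.003,-0.092,0.008,-0.007,-0.159,0.021,1]]' >/dev/null
python3 -m crank '[[0.003,-0.092,0.008,-0.006,-0.159,0.022,0.8],[0.003,-0.092,0.008,-0.006,-0.159,0.022,0.8],[0.003,-0.092,0.008,-0.006,-0.159,0.022,0.8],[0.003,-0.092,0.008,-0.006,-0.159,0.022,0.8],[0.003,-0.092,0.008,-0.006,-0.159,0.022,0.8]]'
python3 plan.py .547 -.282 .126 31 -.025
cat >> h.py <<'E'
def wrist():
    p,Rc=tool(); c=camera("wrist"); z=c["range_z"]; h,w=z.shape
    f=h/2/np.tan(np.radians(c["vertical_fov"])/2)
    u,v=np.meshgrid(np.arange(w)-c["cx"],np.arange(h)-c["cy"]); r=np.hypot(u,v)+1e-9; th=np.minimum(r/f,1.5)
    P=np.stack([u/r*np.tan(th)*z,v/r*np.tan(th)*z,z],-1)
    P=P@c["hand_eye"][:3,:3].T+c["hand_eye"][:3,3]
    P=Rc.apply(P.reshape(-1,3)).reshape(P.shape)+p; P[(z<=0)|(r/f>1.3)]=np.nan
    return c,P
E
python3 - <<'E'
from h import *
np.set_printoptions(precision=4,suppress=True)
c,P=wrist(); C=c["color"].astype(int)
cv2.imwrite("pics/w1.png",c["color"][...,::-1])
np.savez("w1.npz",P=P,color=c["color"])
mx=C.max(-1)
k=(P[...,0]>.49)&(P[...,0]<.62)&(abs(P[...,1]+.28)<.06)&(P[...,2]>.143)&(P[...,2]<.17)
Q=P[k];w,V=np.linalg.eigh(np.cov(Q[:,:2].T))
print(k.sum(),np.percentile(Q,[1,50,99],axis=0),V[:,1],np.argwhere(k).mean(0),cv2.minAreaRect((Q[:,:2]*1000).astype(np.float32)))
E
```

```text
t: 2.27
eef_pos: [0.4729, -0.2659, 0.292]
tool_rot: [0.066, 2.634, -0.036]
wrist_force: [-0.3, 0.2, 0.5]
gripper_width: 0.0684
grip_force: 0.0
t 2.27 q [-0.69  0.07  2.05  0.48  0.65 -2.54] width 0.068 grip 0.0 F [-0.3  0.2  0.5]
tcp [ 0.4729 -0.2659  0.292 ] z [ 0.484 -0.037 -0.874] y [ 0.053  0.998 -0.013] dist [ 0.0741 -0.0161 -0.166 ] ang 2.7
0 [ -0.026, -0.034, -0.018, 0.0152, -0.0099, 0.1816, ]
1619 [[ 0.5178 -0.297   0.1439]
 [ 0.5448 -0.2808  0.1539]
 [ 0.5898 -0.2659  0.1557]] [-1.     -0.0087] [172.5818 247.2489] ((554.4613037109375, -281.7209167480469), (73.9592056274414, 32.177467346191406), 0.21056756377220154)
```

View pics/w1.png

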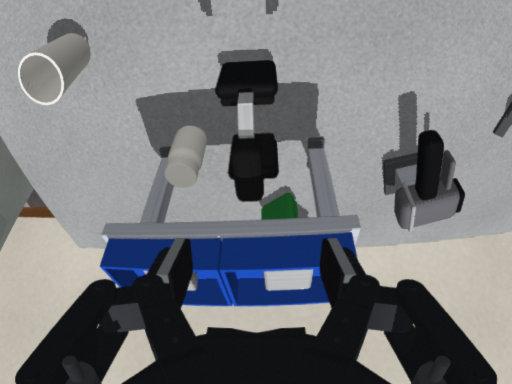

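The wrist view shows the pad at (254,165), the front cup at (246,80), the jar at (186,155) to the left with clearance, and the board edge at row 228. Joint 6 is at its limit, so I'll flip the tool half a turn.

```bash
sed -i 's/R.from_euler("y",-np.radians(tilt))/R.from_euler("y",-np.radians(tilt))*R.from_euler("z",np.pi)/' plan.py
for i in 1 2 3 4 5; do python3 -m crank '[[0,0,0.12,0,0,0,0.8],[0,0,0.25,0,0,0,0.8],[0,0,0.37,0,0,0,0.8],[0,0,0.5,0,0,0,0.8],[0,0,0.62,0,0,0,0.8]]' >/dev/null; done
python3 plan.py .483 -.281 .236 31 -.01;python3 plan.py .5475 -.281 .126 31 -.01
```

```text
t 4.40 q [-0.68  0.07  2.05  0.48  0.65  0.57] width 0.068 grip 0.0 F [ 0.6 -0.6  0.9]
tcp [ 0.4718 -0.2606  0.2912] z [ 0.483 -0.033 -0.875] y [-0.016 -0.999  0.029] dist [ 0.0112 -0.0204 -0.0552] ang 2.7
0 [ 0.028, 0.036, 0.009, -0.0169, 0.0186, 0.0543, ]
t 4.40 q [-0.68  0.07  2.05  0.48  0.65  0.57] width 0.068 grip 0.0 F [ 0.6 -0.6  0.9]
tcp [ 0.4718 -0.2606  0.2912] z [ 0.483 -0.033 -0.875] y [-0.016 -0.999  0.029] dist [ 0.0757 -0.0204 -0.1652] ang 2.7
0 [ 0.028, 0.036, 0.009, -0.0136, 0.0144, 0.1817, ]
```

```bash
python3 -m crank '[[0.01,0.012,0.003,-0.006,0.006,0.018,0.8],[0.02,0.024,0.006,-0.012,0.012,0.036,0.8],[0.028,0.036,0.009,-0.017,0.0186,0.054,0.8],[0.028,0.036,0.009,-0.017,0.0186,0.054,0.8]]' >/dev/null
python3 plan.py .5475 -.281 .126 31 -.01
```

```text
t 4.73 q [-0.74  0.2   2.07  0.7   0.56  0.3 ] width 0.068 grip 0.0 F [-0.4  1.2 -0.7]
tcp [ 0.4819 -0.2812  0.2333] z [ 0.512 -0.003 -0.859] y [-0.006 -1.    -0.   ] dist [ 0.0656  0.0002 -0.1073] ang 0.3
0 [ -0.002, 0.003, 0.003, 0.0014, -0.0005, 0.1257, ]
```

```bash
python3 -m crank '[[0,0,0,0,0,0.03,0.8],[0,0,0,0,0,0.06,0.8],[0,0,0,0.001,0,0.09,0.8],[0,0,0,0.001,0,0.115,0.8],[0,0,0,0.001,0,0.125,0.8]]'
python3 -m crank '[[0,0,0,0,0,0,0.25],[0,0,0,0,0,0,0.2],[0,0,0,0,0,0,0.2],[0,0,0,0,0,0,0.2],[0,0,0,0,0,0,0.2]]' 60
python3 plan.py .45 -.281 .136 31 -.01
```

```text
t: 5.15
eef_pos: [0.5491, -0.2816, 0.1282]
tool_rot: [3.025, -0.006, 0.836]
wrist_force: [-0.4, 0.2, 0.6]
gripper_width: 0.0685
grip_force: 0.0
t: 5.57
eef_pos: [0.5483, -0.2836, 0.1315]
tool_rot: [3.021, -0.008, 0.841]
wrist_force: [-1.7, 2.5, 4.1]
gripper_width: 0.0314
grip_force: 61.4
t 5.57 q [-0.65  0.45  2.03  0.99  0.37  0.04] width 0.031 grip 61.4 F [-1.7  2.5  4.1]
tcp [ 0.5483 -0.2836  0.1315] z [ 0.517 -0.007 -0.856] y [-0.007 -1.     0.004] dist [-0.0983  0.0026  0.0045] ang 0.3
0 [ 0.002, -0.002, 0.005, -0.0819, -0.0019, -0.0547, ]
```

```bash
python3 -m crank '[[0,0,0,0.001,0,-0.004,0.2],[0,0,0,0.002,0,-0.007,0.2],[0,0,0,-0.02,0,-0.023,0.2],[0,0,0,-0.041,0,-0.037,0.2],[0,0,0,-0.061,0,-0.05,0.2]]'
python3 plan.py .43 -.283 .146 31 -.01
```

```text
t: 5.98
eef_pos: [0.4691, -0.2831, 0.1419]
tool_rot: [3.021, -0.008, 0.839]
wrist_force: [-0.9, -0.5, -4.2]
gripper_width: 0.0311
grip_force: 60.7
t 5.98 q [-0.76  0.36  2.15  1.07  0.41 -0.13] width 0.031 grip 60.7 F [-0.9 -0.5 -4.2]
tcp [ 0.4691 -0.2831  0.1419] z [ 0.515 -0.007 -0.857] y [-0.007 -1.     0.004] dist [-0.0391  0.0001  0.0041] ang 0.3
0 [ 0.002, -0.001, 0.005, -0.0314, 0.0002, -0.0236, ]
```

```bash
python3 - <<'E'
from h import *
c,P=wrist(); cv2.imwrite("pics/w2.png",c["color"][...,::-1])
E
```

```text
(no output)
```

View pics/w2.png

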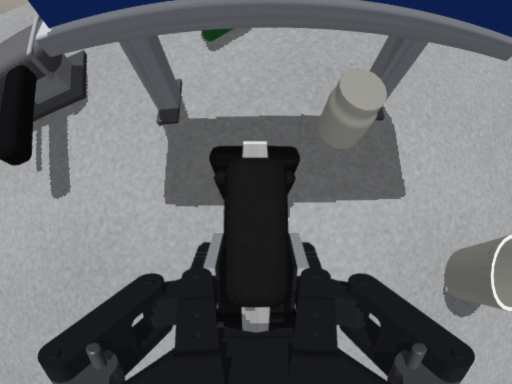

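The ear defenders are held upright and straight, with the pad at (256,230). The wrist limits (j6) rule out the tilted grip at the bar, so I'll set them down in the open and regrip vertically.

```bash
python3 -m crank '[[0,0,0,-0.015,0,-0.011,0.2],[0,0,0,-0.033,0,-0.022,0.2],[0,0,0,-0.042,0,-0.025,0.2],[0,0,0,-0.045,0,-0.02,0.2],[0,0,0,-0.047,0,-0.016,0.2]]'
python3 plan.py .418 -.283 .131 31 -.01
```

```text
t: 6.45
eef_pos: [0.4208, -0.2834, 0.1313]
tool_rot: [3.021, -0.011, 0.838]
wrist_force: [-3.0, -0.2, 2.9]
gripper_width: 0.0314
grip_force: 61.8
t 6.45 q [-0.84  0.35  2.23  1.17  0.42 -0.32] width 0.031 grip 61.8 F [-3.  -0.2  2.9]
tcp [ 0.4208 -0.2834  0.1313] z [ 0.515 -0.008 -0.857] y [-0.009 -1.     0.005] dist [-0.0028  0.0004 -0.0003] ang 0.3
0 [ 0.003, -0.000, 0.003, -0.0026, -0.0004, -0.0012, ]
```

Touched down (force +2.9). Next: release and retreat along the tool axis.

```bash
python3 -m crank '[[0,0,0,0,0,0,0.5],[0,0,0,0,0,0,0.8],[0,0,0,0,0,0,0.8],[0,0,0,0,0,0,0.8]]'
python3 -m crank '[[0,0,0,0,0,-0.03,0.8],[0,0,0,0,0,-0.06,0.8],[0,0,0,0,0,-0.1,0.8],[0,0,0,0,0,-0.12,0.8],[0,0,0,0,0,-0.12,0.8]]' >/dev/null
python3 - <<'E'
from h import *
np.set_printoptions(precision=4,suppress=True)
c,P=wrist(); cv2.imwrite("pics/w3.png",c["color"][...,::-1])
k=(P[...,0]>.33)&(P[...,0]<.52)&(abs(P[...,1]+.28)<.06)&(P[...,2]>.146)&(P[...,2]<.165)
Q=P[k];w,V=np.linalg.eigh(np.cov(Q[:,:2].T))
print(k.sum(),np.percentile(Q,[1,50,99],axis=0),V[:,1],cv2.minAreaRect((Q[:,:2]*1000).astype(np.float32)))
x=(np.percentile(Q[:,0],1)+np.percentile(Q[:,0],99))/2
from plan import plan
plan(x,-.282,.235,0,-.01)
E
```

```text
t: 6.78
eef_pos: [0.4221, -0.2834, 0.1317]
tool_rot: [3.021, -0.009, 0.84]
wrist_force: [-0.1, -0.8, -0.3]
gripper_width: 0.0684
grip_force: 0.0
2871 [[ 0.3911 -0.2985  0.1467]
 [ 0.4247 -0.283   0.1537]
 [ 0.4633 -0.2673  0.1557]] [-1.      0.0057] ((427.44818115234375, -282.822265625), (31.96354103088379, 74.44947814941406), 89.85842895507812)
t 7.25 q [-0.97  0.06  2.24  0.77  0.65  0.02] width 0.068 grip 0.0 F [ 0.4 -0.5 -0.9]
tcp [ 0.3601 -0.2833  0.2362] z [ 0.518 -0.011 -0.855] y [-0.008 -1.     0.008] dist [ 0.0671  0.0013 -0.0012] ang 31.2
0 [ 0.008, -0.545, 0.004, 0.0568, -0.0019, 0.0358, ]
```

```bash
python3 -m crank '[[0,-0.11,0,0.011,0,0.007,0.8],[0,-0.22,0,0.023,0,0.014,0.8],[0.004,-0.33,0,0.034,0,0.021,0.8],[0.006,-0.44,0,0.046,0,0.029,0.8],[0.008,-0.545,0.004,0.057,-0.001,0.036,0.8]]' >/dev/null
python3 plan.py .4274 -.2828 .125 0 -.005
```

```text
t 7.67 q [-0.63  0.23  1.91  0.05  0.95  0.92] width 0.069 grip 0.0 F [ 0.6 -0.3  0.2]
tcp [ 0.4281 -0.2816  0.2319] z [ 0.066  0.003 -0.998] y [-0.007 -1.    -0.004] dist [-0.0007 -0.0012 -0.1069] ang 3.8
0 [ -0.004, -0.066, -0.003, -0.0078, 0.0016, 0.1066, ]
```

```bash
python3 -m crank '[[0,-0.04,0,-0.005,0.001,0.025,0.8],[-0.004,-0.066,-0.003,-0.006,0.001,0.05,0.8],[-0.004,-0.066,-0.003,-0.007,0.0015,0.075,0.8],[-0.004,-0.066,-0.003,-0.008,0.0015,0.095,0.8],[-0.004,-0.066,-0.003,-0.008,0.0015,0.104,0.8]]'
python3 -m crank '[[0,0,0,0,0,0,0.8],[0,0,0,0,0,0,0.25],[0,0,0,0,0,0,0.2],[0,0,0,0,0,0,0.2],[0,0,0,0,0,0,0.2]]' 60
python3 -m crank '[[0,0,0,0,0,-0.02,0.2],[0,0,0,0,0,-0.05,0.2],[0,0,0,-0.01,0,-0.085,0.2],[0,0,0,-0.02,0,-0.12,0.2],[0,0,0,-0.03,0,-0.15,0.2]]'
python3 plan.py .46 .1 .335 0 -.1
```

```text
t: 8.08
eef_pos: [0.4257, -0.2804, 0.124]
tool_rot: [-3.136, 0.003, -0.002]
wrist_force: [-0.3, 0.4, -0.0]
gripper_width: 0.0683
grip_force: 0.0
t: 8.5
eef_pos: [0.4276, -0.283, 0.1295]
tool_rot: [-3.141, 0.006, -0.013]
wrist_force: [-0.1, 1.2, 3.2]
gripper_width: 0.0311
grip_force: 60.2
t: 8.92
eef_pos: [0.3954, -0.2826, 0.2804]
tool_rot: [-3.141, 0.005, -0.01]
wrist_force: [0.3, -0.7, -3.7]
gripper_width: 0.0313
grip_force: 61.1
t 8.92 q [-0.65  0.15  1.88  0.01  1.1   0.92] width 0.031 grip 61.1 F [ 0.3 -0.7 -3.7]
tcp [ 0.3954 -0.2826  0.2804] z [ 0.007  0.001 -1.   ] y [-0.003 -1.    -0.001] dist [0.0646 0.3826 0.0546] ang 5.5
0 [ -0.000, -0.002, 0.032, 0.0212, -0.1276, -0.0179, ]
1 [ -0.000, -0.002, 0.032, 0.0171, -0.1282, -0.0180, ]
2 [ -0.000, -0.002, 0.032, 0.0129, -0.1287, -0.0181, ]
```

```bash
python3 -m crank '[[0,0,0.004,0.003,-0.018,-0.004,0.2],[0,0,0.01,0.008,-0.045,-0.009,0.2],[0,0,0.016,0.012,-0.073,-0.012,0.2],[0,0,0.024,0.017,-0.1,-0.015,0.2],[0,0,0.032,0.021,-0.128,-0.018,0.2]]' >/dev/null
python3 -m crank '[[0,0,0.006,0.004,-0.026,-0.004,0.2],[0,0,0.012,0.008,-0.052,-0.008,0.2],[0,0,0.018,0.012,-0.078,-0.012,0.2],[0,0,0.024,0.016,-0.104,-0.016,0.2],[0,0,0.032,0.018,-0.128,-0.018,0.2]]' >/dev/null
python3 -m crank '[[0,0,0.006,0.003,-0.028,-0.005,0.2],[0,0,0.012,0.006,-0.056,-0.01,0.2],[0,0,0.018,0.009,-0.085,-0.015,0.2],[0,0,0.024,0.012,-0.11,-0.018,0.2],[0,0,0.032,0.013,-0.128,-0.018,0.2]]' 
python3 - <<'E'
from h import *
c,P=wrist(); cv2.imwrite("pics/w4.png",c["color"][...,::-1]); np.savez("w4.npz",P=P,color=c["color"])
k=(P[...,0]>.5)&(P[...,0]<.65)&(P[...,1]>.15)&(P[...,1]<.42)&(P[...,2]>.14)&(P[...,2]<.17)
Q=P[k];w,V=np.linalg.eigh(np.cov(Q[:,:2].T));d=V[:,1];t=(Q[:,:2]-Q[:,:2].mean(0))@d
print(k.sum(),Q.mean(0),d,t.min(),t.max(),Q[:,2].max())
from plan import plan
plan(.565,.285,.335,0,-.22)
E
```

```text
t: 10.17
eef_pos: [0.4614, 0.1012, 0.3341]
tool_rot: [-3.135, 0.155, -0.012]
wrist_force: [0.3, 0.7, -3.8]
gripper_width: 0.0308
grip_force: 61.1
2374 [0.56491645 0.27122518 0.15569833] [0.22134911 0.97519463] -0.09379139736471322 0.1262601814678118 0.1606243121505046
t 10.22 q [0.19 0.07 1.85 0.   1.21 1.86] width 0.031 grip 61.4 F [ 0.3  3.8 -2.9]
tcp [0.4616 0.1031 0.3338] z [ 0.007  0.005 -1.   ] y [-0.099 -0.995 -0.005] dist [0.1034 0.1819 0.0012] ang 7.0
0 [ -0.003, -0.003, 0.061, 0.0424, -0.0956, 0.0002, ]
1 [ -0.003, -0.003, 0.061, 0.0366, -0.0980, -0.0002, ]
```

View pics/w4.png

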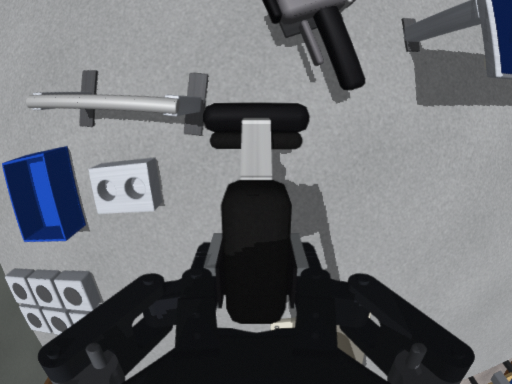

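The wrist view shows the pad held square at (256,250) and the bar from (30,100) to (205,105), clear ahead on the left. The wrist data put the bar middle near (0.568, 0.287).

```bash
python3 -m crank '[[0,0,0.012,0.008,-0.018,0,0.2],[0,0,0.024,0.017,-0.038,0,0.2],[0,0,0.036,0.026,-0.058,0,0.2],[0,0,0.048,0.035,-0.078,0,0.2],[-0.003,-0.003,0.061,0.043,-0.096,0,0.2]]' >/dev/null
python3 -m crank '[[0,0,0.012,0.008,-0.02,0,0.2],[0,0,0.024,0.016,-0.045,0,0.2],[0,0,0.036,0.024,-0.07,0,0.2],[0,0,0.05,0.032,-0.088,0,0.2],[-0.003,-0.003,0.061,0.037,-0.099,0,0.2]]' 
python3 -m crank '[[0,0,0,0,0,0,0.2],[0,0,0,0,0,0,0.2]]' >/dev/null
python3 plan.py .567 .286 .185 0 -.222
python3 - <<'E'
from h import *
c=camera("side"); cv2.imwrite("pics/s2.png",cv2.resize(c["color"][100:260,100:320][...,::-1],(770,560)))
P=cloud(c);C=c["color"].max(-1)
E
```

```text
t: 11.05
eef_pos: [0.5663, 0.2837, 0.3334]
tool_rot: [3.12, -0.347, -0.001]
wrist_force: [-0.1, 0.4, -3.9]
gripper_width: 0.0309
grip_force: 61.8
t 11.22 q [ 0.45  0.34  1.51 -0.    1.29  2.24] width 0.031 grip 61.8 F [ 0.3 -0.6 -4.9]
tcp [0.5655 0.2821 0.3331] z [-0.002 -0.004 -1.   ] y [-0.219 -0.976  0.004] dist [ 0.0015  0.0039 -0.1481] ang 0.3
0 [ 0.004, 0.001, 0.001, 0.0009, -0.0047, 0.1480, ]
```

View pics/s2.png

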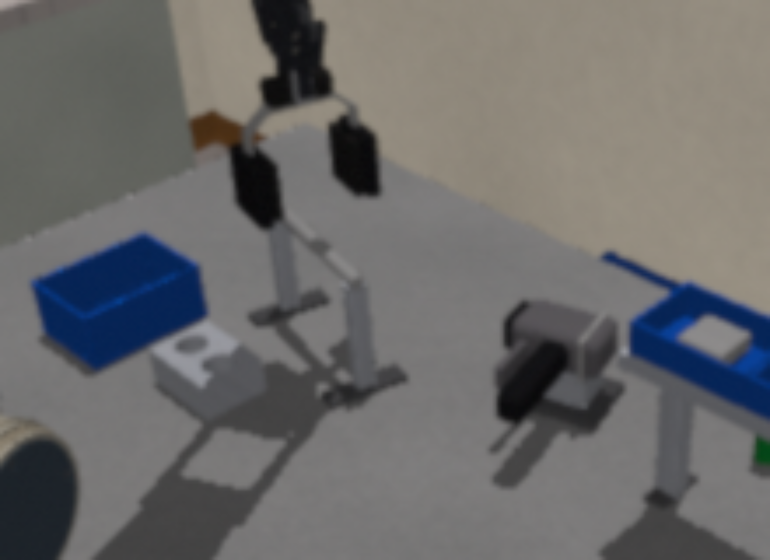

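The side view shows the cups at (256,185) and (355,155), straddling the bar (290,215 to 355,280) above it. Descending.

```bash
python3 -m crank '[[0,0,0,0.001,-0.002,0.015,0.2],[0.002,0,0,0.001,-0.004,0.04,0.2],[0.004,0,0,0.001,-0.005,0.065,0.2],[0.004,0.001,0,0.001,-0.005,0.09,0.2],[0.004,0.001,0,0.001,-0.005,0.11,0.2]]'
python3 -m crank '[[0,0,0,0,0,0.012,0.2],[0,0,0,0,0,0.023,0.2],[0,0,0,0,0,0.032,0.2],[0,0,0,0,0,0.038,0.2],[0,0,0,0,0,0.042,0.2]]'
python3 -m crank '[[0,0,0,0,0,0.003,0.2],[0,0,0,0,0,0.005,0.2],[0,0,0,0,0,0.007,0.2],[0,0,0,0,0,0.009,0.2],[0,0,0,0,0,0.009,0.2]]'
```

```text
t: 11.68
eef_pos: [0.5666, 0.2852, 0.2221]
tool_rot: [3.122, -0.348, -0.001]
wrist_force: [-0.3, -0.3, -3.6]
gripper_width: 0.031
grip_force: 61.8
t: 12.1
eef_pos: [0.568, 0.2866, 0.1815]
tool_rot: [-3.121, 0.347, -0.001]
wrist_force: [0.6, -0.7, -3.7]
gripper_width: 0.031
grip_force: 61.7
t: 12.52
eef_pos: [0.5678, 0.2867, 0.1724]
tool_rot: [-3.122, 0.347, -0.001]
wrist_force: [0.3, -0.2, -3.8]
gripper_width: 0.0313
grip_force: 61.7
```

Expected contact at TCP z ≈ 0.1685; creeping down.

```bash
python3 -m crank '[[0,0,0,0,0,0.001,0.2],[0,0,0,0,0,0.002,0.2],[0,0,0,0,0,0.003,0.2],[0,0,0,0,0,0.003,0.2]]' | sed -n 2,4p
python3 -m crank '[[0,0,0,0,0,0.001,0.2],[0,0,0,0,0,0.002,0.2],[0,0,0,0,0,0.002,0.2]]'| sed -n 2,4p
```

```text
eef_pos: [0.5677, 0.2867, 0.1694]
tool_rot: [-3.122, 0.347, -0.001]
wrist_force: [-0.0, 0.1, -4.0]
eef_pos: [0.568, 0.2868, 0.1684]
tool_rot: [-3.122, 0.347, -0.001]
wrist_force: [-2.1, -0.9, 3.3]
```

```bash
python3 -m crank '[[0,0,0,0,0,0,0.4],[0,0,0,0,0,0,0.7],[0,0,0,0,0,0,0.8],[0,0,0,0,0,0,0.8],[0,0,0,0,0,0,0.8]]'
python3 -m crank '[[0,0,0,0,0,-0.02,0.8],[0,0,0,0,0,-0.05,0.8],[0,0,0,0,0,-0.09,0.8],[0,0,0,0,0,-0.13,0.8],[0,0,0,0,0,-0.15,0.8]]'
python3 - <<'E'
from h import *
np.set_printoptions(precision=4,suppress=True)
c,P=wrist(); cv2.imwrite("pics/w5.png",c["color"][...,::-1])
mx=c["color"].max(-1)
k=(P[...,0]>.5)&(P[...,0]<.65)&(P[...,1]>.2)&(P[...,1]<.36)&(P[...,2]>.182)&(P[...,2]<.21)
Q=P[k];w,V=np.linalg.eigh(np.cov(Q[:,:2].T))
print("pad",k.sum(),np.percentile(Q,[1,50,99],axis=0),V[:,1],cv2.minAreaRect((Q[:,:2]*1000).astype(np.float32)))
# scanner from the same picture and the first top view
D=np.load("top.npz")
for n,P,C in(("w",P,c["color"]),("top",D["P"],D["color"])):
    C=C.astype(int)
    m=(P[...,0]>.5)&(P[...,0]<.75)&(abs(P[...,1])<.12)&(P[...,2]>.05)&(P[...,2]<.13)
    r=cv2.minAreaRect((P[m][:,:2]*1000).astype(np.float32)); print(n,"scan",m.sum(),r)
    g=m&(C.max(-1)<60)&(P[...,2]>.09)&(P[...,1]<0.02)&(P[...,0]<.66)
    if g.sum()>20: print(n,"grip",g.sum(),cv2.minAreaRect((P[g][:,:2]*1000).astype(np.float32)),P[g][:,2].max())
E
python3 plan.py .5 .1 .3 0 .25
```

```text
t: 13.52
eef_pos: [0.568, 0.2867, 0.1676]
tool_rot: [-3.122, 0.347, -0.001]
wrist_force: [-0.3, -0.6, 0.0]
gripper_width: 0.0684
grip_force: 0.0
t: 13.93
eef_pos: [0.5693, 0.2874, 0.3229]
tool_rot: [-3.118, 0.347, -0.009]
wrist_force: [0.4, 1.2, 0.8]
gripper_width: 0.0686
grip_force: 0.0
pad 2420 [[0.5345 0.2663 0.1853]
 [0.5728 0.2856 0.1925]
 [0.6068 0.3059 0.1948]] [-0.9742  0.2255] ((569.5646362304688, 286.02197265625), (31.969844818115234, 76.41007995605469), 76.66020965576172)
w scan 5810 ((632.2037353515625, -1.9447479248046875), (178.45640563964844, 119.02020263671875), 15.183380126953125)
w grip 1456 ((600.4033813476562, -9.554500579833984), (113.3498306274414, 54.67152786254883), 16.604042053222656) 0.10738547671828871
top scan 1038 ((633.8026733398438, -6.871376037597656), (179.2890625, 119.47171783447266), 15.0148286819458)
top grip 289 ((602.8540649414062, -20.714534759521484), (111.84402465820312, 41.35016632080078), 14.730626106262207) 0.11161144939895551
t 13.98 q [0.45 0.35 1.51 0.   1.27 2.24] width 0.069 grip 0.0 F [1.4 0.3 2.3]
tcp [0.5705 0.288  0.3259] z [ 0.011  0.005 -1.   ] y [-0.22  -0.976 -0.008] dist [-0.0705 -0.188  -0.0259] ang 27.0
0 [ -0.003, -0.005, -0.236, -0.0139, 0.0995, 0.0121, ]
1 [ -0.003, -0.005, -0.236, -0.0367, 0.0935, 0.0124, ]
```

View pics/w5.png

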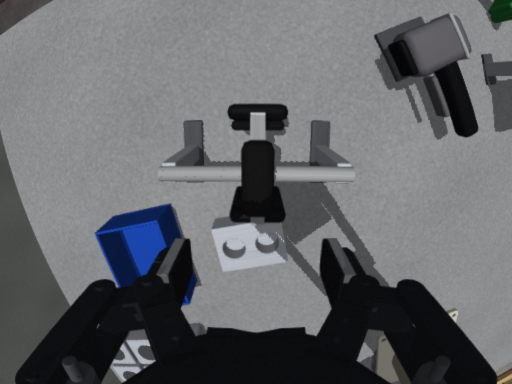

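The wrist view shows the pad at (258,170) centred on the bar, with one cup on each side and the block untouched. On to the scanner.

```bash
python3 plan.py .59 -.016 .26 0 .263
```

```text
t 13.98 q [0.45 0.35 1.51 0.   1.27 2.24] width 0.069 grip 0.0 F [1.4 0.3 2.3]
tcp [0.5705 0.288  0.3259] z [ 0.011  0.005 -1.   ] y [-0.22  -0.976 -0.008] dist [ 0.0195 -0.304  -0.0659] ang 27.8
0 [ -0.003, -0.005, -0.242, 0.0426, 0.1464, 0.0322, ]
1 [ -0.003, -0.005, -0.242, 0.0064, 0.1523, 0.0325, ]
```

```bash
python3 -m crank '[[0,0,-0.05,0.008,0.03,0.006,1],[0,0,-0.1,0.017,0.06,0.012,1],[0,0,-0.15,0.026,0.09,0.018,1],[0,0,-0.2,0.035,0.12,0.025,1],[-0.003,-0.005,-0.242,0.042,0.146,0.032,1]]' >/dev/null
python3 -m crank '[[0,0,-0.05,0.002,0.035,0.006,1],[0,0,-0.1,0.004,0.07,0.012,1],[0,0,-0.15,0.005,0.1,0.018,1],[0,0,-0.2,0.006,0.13,0.025,1],[-0.003,-0.005,-0.242,0.006,0.152,0.032,1]]' >/dev/null
python3 -m crank '[[0,0,0,0,0,0,1],[0,0,0,0,0,0,1]]' >/dev/null
python3 - <<'E'
from h import *
np.set_printoptions(precision=4,suppress=True)
c,P=wrist(); C=c["color"].astype(int); cv2.imwrite("pics/w6.png",c["color"][...,::-1])
m=(P[...,0]>.5)&(P[...,0]<.76)&(abs(P[...,1])<.12)&(P[...,2]>.06)&(P[...,2]<.125)
Q=P[m][:,:2]; a=.263; e=np.array([[np.cos(a),np.sin(a)],[-np.sin(a),np.cos(a)]])
print("scan",m.sum(),cv2.minAreaRect((Q*1000).astype(np.float32)),P[m][:,2].max())
S=(P[...,:2]-[.605,-.015])@e.T   # scanner axes about a guess of the squeeze point
g=m&(S[...,0]<.03)&(S[...,0]>-.05)
for x0 in np.arange(-.05,.03,.02):
    q=g&(S[...,0]>x0)&(S[...,0]<x0+.02)
    print(x0, "n",q.sum(),"grip y",np.percentile(S[q&(S[...,1]<.02),1],[1,99]) if q.sum()>20 else 0,"trig y",np.percentile(S[q&(S[...,1]>.02),1],[2,98]) if (q&(S[...,1]>.02)).sum()>5 else 0)
q=m&(abs(S[...,1]+.007)<.015); print("grip x end",np.percentile(S[q,0],[.5,99.5]), "z grip",np.percentile(P[...,2][g&(S[...,1]<.01)],[50,95]))
from plan import plan
plan(.605,-.015,.0675,0,a)
E
```

```text
scan 11577 ((631.75537109375, -4.944740295410156), (175.87147521972656, 120.26065063476562), 16.13039779663086) 0.11525669679303313
-0.05 n 545 grip y [-0.0228  0.0079] trig y 0
-0.030000000000000002 n 629 grip y [-0.0225  0.0077] trig y [0.0227 0.0322]
-0.010000000000000002 n 832 grip y [-0.0233  0.0085] trig y [0.0228 0.0319]
0.009999999999999995 n 862 grip y [-0.023   0.0083] trig y [0.0224 0.0324]
grip x end [-0.0577  0.1153] z grip [0.1027 0.1043]
t 15.03 q [-0.05  0.35  1.69 -0.01  1.11  1.27] width 0.085 grip 0.0 F [ 0.5 -0.5  0.9]
tcp [ 0.5856 -0.0169  0.2535] z [-0.01  -0.005 -1.   ] y [ 0.258 -0.966  0.002] dist [ 0.0194  0.0019 -0.186 ] ang 0.6
0 [ 0.002, 0.011, -0.002, 0.0212, 0.0027, 0.1857, ]
```

View pics/w6.png

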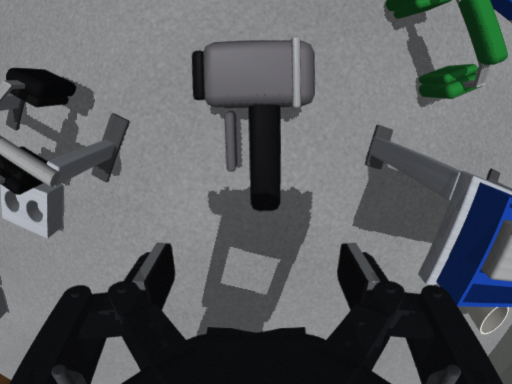

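The scanner grip is at (265,160) and the trigger at (231,140), both square to the tool with the fingers straddling them. Descending 0.1, then checking.

```bash
python3 -m crank '[[0,0.005,0,0.01,0.002,0.02,1],[0.002,0.011,-0.002,0.02,0.003,0.045,1],[0.002,0.011,-0.002,0.0225,0.004,0.07,1],[0.002,0.011,-0.002,0.0225,0.004,0.09,1],[0.002,0.011,-0.002,0.0225,0.004,0.1,1]]' >/dev/null
python3 plan.py .6063 -.0162 .0675 0 .263
```

```text
t 15.45 q [-0.04  0.5   1.73 -0.    0.92  1.26] width 0.085 grip 0.0 F [-1.  -0.2 -0.7]
tcp [ 0.6064 -0.0139  0.1511] z [-0.002 -0.    -1.   ] y [ 0.262 -0.965 -0.   ] dist [-0.0001 -0.0023 -0.0836] ang 0.2
0 [ -0.000, 0.002, 0.003, -0.0005, 0.0022, 0.0836, ]
```

```bash
python3 -m crank '[[0,0,0.001,0,0.001,0.018,1],[0,0,0.002,0,0.002,0.036,1],[0,0,0.003,0,0.002,0.054,1],[0,0,0.003,0,0.002,0.072,1],[0,0,0.003,0,0.002,0.083,1]]'
python3 -m crank '[[0,0,0,0,0,0,1]]' | grep -E 'eef|force'
```

```text
t: 15.87
eef_pos: [0.6078, -0.0164, 0.0695]
tool_rot: [3.114, 0.411, 0.0]
wrist_force: [0.2, -0.2, 0.2]
gripper_width: 0.0854
grip_force: 0.0
eef_pos: [0.6069, -0.0166, 0.0687]
wrist_force: [-0.8, 0.2, 0.5]
grip_force: 0.0
```

```bash
python3 -m crank '[[0,0,0,0,0,0,0.7],[0,0,0,0,0,0,0.5],[0,0,0,0,0,0,0.4],[0,0,0,0,0,0,0.4],[0,0,0,0,0,0,0.4]]' 30
python3 -m crank '[[0,0,0,0,0,0,0.4],[0,0,0,0,0,0,0.4],[0,0,0,0,0,0,0.4],[0,0,0,0,0,0,0.4],[0,0,0,0,0,0,0.4]]'
```

```text
t: 16.37
eef_pos: [0.608, -0.0147, 0.0725]
tool_rot: [-3.112, -0.409, -0.002]
wrist_force: [-5.1, 12.9, 8.3]
gripper_width: 0.0448
grip_force: 32.4
t: 16.78
eef_pos: [0.608, -0.0147, 0.0725]
tool_rot: [-3.112, -0.409, -0.002]
wrist_force: [-5.1, 13.1, 7.5]
gripper_width: 0.0452
grip_force: 32.4
```

```bash
python3 -m crank '[[0,0,0,0,0,0,0.3],[0,0,0,0,0,0,0.3],[0,0,0,0,0,0,0.3],[0,0,0,0,0,0,0.3],[0,0,0,0,0,0,0.3]]' 45
python3 - <<'E'
from h import *
c=camera("side"); C=c["color"]; cv2.imwrite("pics/s3.png",cv2.resize(C[100:250,130:330][...,::-1],(800,600)))
E
```

```text
t: 17.2
eef_pos: [0.608, -0.0148, 0.0726]
tool_rot: [-3.113, -0.41, -0.002]
wrist_force: [-5.5, 12.8, 9.0]
gripper_width: 0.0449
grip_force: 42.6
```

View pics/s3.png

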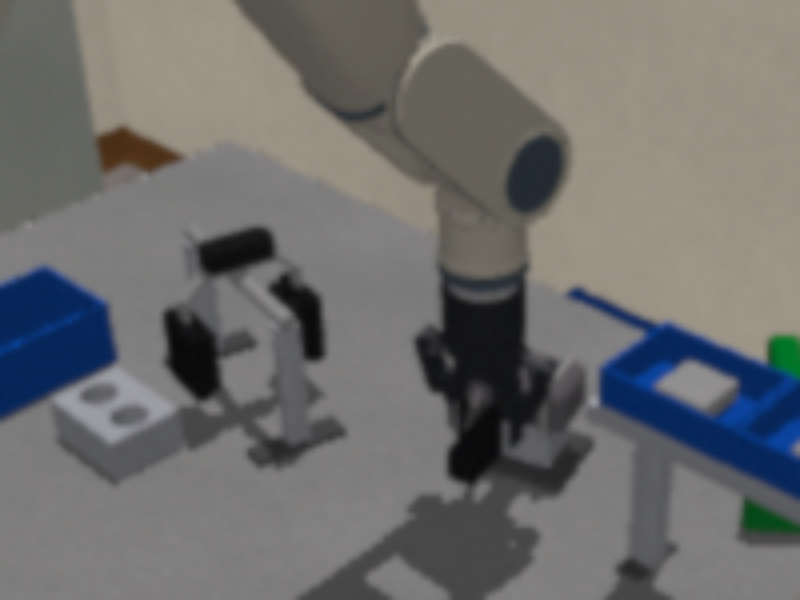

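Width stayed at 45 mm with the higher force, so the trigger is on its stop, and the ear defenders still hang over the bar (pad at (237,250)). Releasing.

```bash
python3 -m crank '[[0,0,0,0,0,0,0.7],[0,0,0,0,0,0,1],[0,0,0,0,0,0,1],[0,0,0,0,0,0,1],[0,0,0,0,0,0,1]]'
python3 -m crank '[[0,0,0,0,0,-0.03,1],[0,0,0,0,0,-0.065,1],[0,0,0,0,0,-0.1,1],[0,0,0,-0.01,0,-0.14,1],[0,0,0,-0.02,0,-0.175,1]]'
python3 -m crank '[[0,0,0,0,0,0,1],[0,0,0,0,0,0,1],[0,0,0,0,0,0,1]]' >/dev/null
python3 - <<'E'
from h import *
np.set_printoptions(precision=4,suppress=True)
c,P=wrist()
a=.263; e=np.array([[np.cos(a),np.sin(a)],[-np.sin(a),np.cos(a)]])
S=(P[...,:2]-[.605,-.015])@e.T; m=(P[...,2]>.06)&(P[...,2]<.125)&(S[...,1]>.012)&(S[...,1]<.05)
for x0 in(-.03,-.01,.01):
    q=m&(S[...,0]>x0)&(S[...,0]<x0+.02); print("trig y",np.percentile(S[q,1],[2,98]))
P=cloud(camera("top"))
k=(P[...,0]>.5)&(P[...,0]<.65)&(P[...,1]>.2)&(P[...,1]<.36)&(P[...,2]>.182)&(P[...,2]<.215)
Q=P[k]; print("pad",k.sum(),np.percentile(Q,[1,50,99],axis=0))
E
```

```text
t: 17.67
eef_pos: [0.6089, -0.0178, 0.0714]
tool_rot: [3.113, 0.409, 0.004]
wrist_force: [-0.7, 0.5, 0.4]
gripper_width: 0.0854
grip_force: 0.0
t: 18.08
eef_pos: [0.589, -0.0229, 0.2481]
tool_rot: [3.113, 0.409, 0.004]
wrist_force: [0.9, 0.2, 0.4]
gripper_width: 0.0857
grip_force: 0.0
trig y [0.0227 0.0323]
trig y [0.0229 0.032 ]
trig y [0.0223 0.0322]
pad 242 [[0.5348 0.262  0.1835]
 [0.5714 0.2809 0.1928]
 [0.6071 0.3015 0.1981]]
```

The trigger has sprung back, and the ear defenders hang on the bar at rest.

```bash
python3 -c "
from plant import order; print(order.close_job())"
```

```text
the job is handed in; nothing more can be done
None
```

The ear defenders hang released on the middle of the bar, the trigger was squeezed to its stop for about 0.8 s and has sprung back, and the job is handed in at about 18 s; the hand-in returned no verdict.

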